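Spin down the wing nut of a bottle crate

ROBOT

A 6-joint arm with a two-finger parallel gripper is mounted at the origin on the work surface. World frame = base frame: x ahead of the robot, y to its left, z up, the work surface at z = 0. Lengths are in m, angles in rad, forces in N, time in s.
With the tool pointing down it reaches from about 0.25 to 0.725 m from the base axis. Payload 9.7 kg.
Tool frame: the origin (TCP) lies midway between the tips of the shut fingers; the grasp point (between the pads) lies r.grip_point_offset behind it (r.grip_point_offset is the distance from the TCP to the grasp point, in m); z points along the fingers, y is the line along which they close (so a half turn about z gives the same grasp; the last joint's range is limited). The gripper opens to 85 mm and grips with 20 to 120 N. Pads are 22 mm wide; open, the fingers measure 114 mm over their backs; the gripper's body (76 mm by 85 mm) begins 54 mm behind the grasp point. The pads swing forward as they close: fully open they stand 13 mm farther back than shut.
Start: joints at [-1.244, 0.087, 0.176, 1.66, 0, 1.571], TCP at [0.177, -0.521, 0.231] pointing down, gripper open.
Joint ranges: [-3.13, 3.13], [-0.85, 1.81], [-1.15, 1.24], [-2.2, 2.28], [-1.44, 1.52], [-3.14, 3.14]. Speed limits (rad/s): [2.22, 2.22, 2.57, 3.14, 3.14, 3.14].

INTERFACE

Orientations are given as [roll, pitch, yaw] about the fixed x, y, z axes, in that order (R = Rz(yaw) Ry(pitch) Rx(roll)).
In Python, from station import r gives the robot as it stands.
- The arm moves only by the tool drive_tool, never from a script. Its argument "commands" is one flat list of numbers, 4 for each row, row after row: the shift along the tool's x, y, z in m, then the turn about the tool's z in degrees. A call has 1 to 20 rows; each row is the pose to reach, as a shift and turn from the pose commanded when the call began, along the tool's axes at that moment; what a row does not reach only later rows make up. A row lasts 1/8 s, in which the tool goes at most 62.5 mm and 10.7 degrees, less where a joint would pass 70% of its speed; a pose out of reach is approached as far as the arm can. A call with a gripper value outside its range is refused whole. "hand" is the finger opening in m, from 0 to 0.0854, set as the call begins (left out, the last holds). The fingers move at their own pace and stop on an object; the grip force is fixed at half the most. Time passes only in rows, so rows that repeat a pose let the fingers close. It gives the time, the measured TCP pose, the force, the opening and the grip force at its end, in the units of the state.
- r.state(): the state, without advancing time (a new reading comes with each control period).
- r.get_image(name): name is "scene" or "top" or "wrist"; returns the picture (420x560x3 uint8, red, green, blue); there is no depth.
- r.camera_info(name): a dict with "vertical_fov" (degrees; the focal length in pixels is half the picture's height over the tangent of half this angle, whatever the lens; pixels are square), "cx", "cy" (the principal point, pixels), "rvec" (rotation vector, rad) and "tvec" (3), from world to camera coordinates, as OpenCV has them. Camera axes: x right, y down, z forward; pixel columns grow to the right and rows downward; lengths in m; the calibration is good to about 2 mm. The wrist camera is an equidistant fisheye: a pixel r from the principal point sees the ray r / f radians off the axis. A picture is of the moment at which its call begins: read the wrist's pose just before it. camera_info takes no time and is no camera call; for the wrist camera it gives the pose at the moment of the call.
- r.close_job(): hands the job in; it is judged then, once.
The state is a dict: "t": time; "joint_pos": joint angles; "joint_velocities": joint speeds; "tau": joint torques, N m; "position": TCP position; "tcp_rot": TCP orientation; "ft_force": force on the tool from outside, world axes, zero at the start; "moment": the same for the moment, N m; "finger_gap": opening from 0.0 (shut) to 1.0 (fully open); "finger_force": force on a finger pad.
Only numpy, scipy, OpenCV 4.12 (cv2) and the standard library are available. Lean on these libraries where they do the work, as an engineer would, in place of code of your own. Each camera call takes 0.05 s, during which the arm holds its last target. There are 200 camera calls.

TASK

In the wine crate the hold-down bar over the bottle has two brass wing nuts: the far one is tight, the one beside the crate's tall side board is still loose. Spin the loose nut clockwise (seen from above) with fingertip strokes against its wings until it is fully home on its washer; never pinch it, and stop when it comes up against the washer instead of forcing it. Leave the jar, the cup and the corkscrew alone, and finish clear of everything.

Things in the scene. Friction and masses are not known exactly. Their poses are not given: they have to be found in the camera images.
- crate: Open pale-wood crate, 264 x 360 mm, fixed to the bench. Origin on the bench under the axis of the dark bottle (75 mm thick, top 105 mm above the bench) that lies along its y axis, neck to -y; z is up. The tall side board is on its -x side; the other walls are 70 mm high or lower. At x = +75, y = +50 mm stands the other stud with the tight, fixed wing nut.
- board_top (a point): Middle of the top edge of the tall side board, inner face, 165 mm above the bench. The board is 12 mm thick and runs along the crate's whole y length on its -x side (towards the robot).
- stud_seat (a point): Fixed point on the axis of the loose nut's upright stud (10 mm thick, ends 34 mm above this point), at the top of its washer, 128 mm above the bench: the nut's underside sits here when home. The tall board is 52 mm away in the crate's -x direction, so a fingertip cannot go all the way round. A bar 46 mm wide, its top 3 mm below this point, runs under the nut along the crate's x.
- wing_nut (a joint): Turn of the loose brass wing nut, rad: 0 = fully home (firm stop), positive = unscrewed counter-clockwise seen from above. Starts 3.4 to 6 rad from home. 0.03 N m turns it (1 N at 30 mm); it stays where left and sinks 6 mm per turn. At 0 its wings point along the crate's +x and -x. Hub 28 mm wide, 22 mm high.
- wing_tip (a point): Point on the loose nut near the outer end of the wing that points along the crate's +x at joint value 0; 38 mm from the stud's axis, 21 mm above the nut's underside; turns with the nut. Its two wings (half a turn apart) are flat upright plates 6 mm thick, reaching 42 mm from the axis, from 9 mm to 35 mm above the nut's underside.
- cork_jar: Loose glass jar with wooden lid, 72 mm wide, 95 mm high; origin at the centre of its underside. To be left alone.
- tasting_cup: Loose white ceramic cup, 76 mm wide, 70 mm high; origin at the centre of its underside. To be left alone.
- corkscrew: Loose T-handled corkscrew lying flat, wooden handle 85 mm long and 22 mm thick, 86 mm from the handle's back to the tip; origin on the bench near its middle. To be left alone.

How it is judged:
By the outcome, as a careful person would: the job done as asked, in the order asked, and still so for the second after the job is handed in, with the robot touching nothing.
It also fails if it takes over 54 s, if anything falls off the work surface, if the arm or the gripper's body presses on something with over 40 N, if the wrist force passes 120 N, or if a joint passes its speed limit or range.

## Working session

There is one attempt and no reset: what is moved stays moved. The work goes in short steps, Python scripts to look and compute and a tool call to move; the robot and the scene stay as the last step left them, time stands still between calls to the robot, and variables do not carry over. Pictures are saved under pics/ and viewed, at most 10 in all, crops included, and the job is handed in when it is done.

Besides the shell and the picture viewer there is one more tool, called after "Call:" as a command line: name --argument value ..., lists and objects as JSON in quotes. drive_tool: Moves the arm, as the interface text tells. Its arguments: {"type":"object","properties":{"commands":{"type":"array","items":{"type":"number"}},"hand":{"type":"number"}},"required":["commands"]}

```bash
mkdir -p pics; ls; cat > h.py <<'E'
import numpy as np,cv2
from station import r
def cam(n):
    c=r.camera_info(n);f=210/np.tan(np.radians(c['vertical_fov'])/2)
    R=cv2.Rodrigues(np.array(c['rvec'],float))[0];t=np.array(c['tvec'],float)
    return f,c['cx'],c['cy'],R,t
def ray(n,u,v,C=None):
    f,cx,cy,R,t=C or cam(n);x,y=u-cx,v-cy
    if n=='wrist':
        q=np.hypot(x,y);th=q/f;s=np.sin(th)/max(q,1e-9);d=np.array([x*s,y*s,np.cos(th)])
    else: d=np.array([x/f,y/f,1])
    d=R.T@d;return -R.T@t,d/np.linalg.norm(d)
def onz(n,u,v,z,C=None):
    o,d=ray(n,u,v,C);return o+d*(z-o[2])/d[2]
def tri(*rays):
    A=sum(np.eye(3)-np.outer(d,d) for o,d in rays);b=sum((np.eye(3)-np.outer(d,d))@o for o,d in rays)
    p=np.linalg.solve(A,b);return p,[np.linalg.norm(np.cross(p-o,d)) for o,d in rays]
def proj(n,p,C=None):
    f,cx,cy,R,t=C or cam(n);q=R@np.array(p)+t
    if n=='wrist':
        a=np.hypot(q[0],q[1]);th=np.arctan2(a,q[2]);return np.array([cx+f*th*q[0]/a,cy+f*th*q[1]/a])
    return np.array([cx+f*q[0]/q[2],cy+f*q[1]/q[2]])
def save(n,name):
    im=r.get_image(n);cv2.imwrite(f'pics/{name}.png',cv2.cvtColor(im,cv2.COLOR_RGB2BGR));return im
E
python3 - <<'E'
from h import *
a=save('scene','s0');b=save('top','t0')
for n in('scene','top'):
    f,cx,cy,R,t=cam(n);print(n,f,-R.T@t,R[2])
print(r.state(),r.grip_point_offset)
E
```

```text
pics
scene 428.380553836185 [1.14311519 0.53573269 0.70647647] [-0.59449083 -0.53540886 -0.59993167]
top 545.9317604901902 [ 0.27163023 -0.00998807  1.61363154] [ 0.17441201  0.00425817 -0.98466356]
{'t': 0.1, 'joint_pos': array([-1.24404368e+00,  8.73986561e-02,  1.75185574e-01,  1.65983933e+00,
       -1.90782961e-05,  1.57081799e+00]), 'joint_velocities': array([ 5.85972596e-04, -2.44600460e-04, -6.27602912e-04, -1.59266751e-05,
        1.06099038e-03,  1.40863651e-04]), 'tau': array([ 1.26001800e-03, -5.21558082e+01,  4.65656984e+01,  1.59427605e-02,
        2.88774368e-05,  2.93061021e-05]), 'position': array([ 0.17645324, -0.52068073,  0.23064325]), 'tcp_rot': array([-3.14033657e+00,  1.91054866e-05,  3.26731013e-01]), 'ft_force': array([-0.47102127, -0.02135475, -0.82617886]), 'moment': array([0.04229794, 0.00121968, 0.01874252]), 'finger_force': 0.0, 'finger_gap': 0.9959075389822966} 0.0187
```

View pics/s0.png

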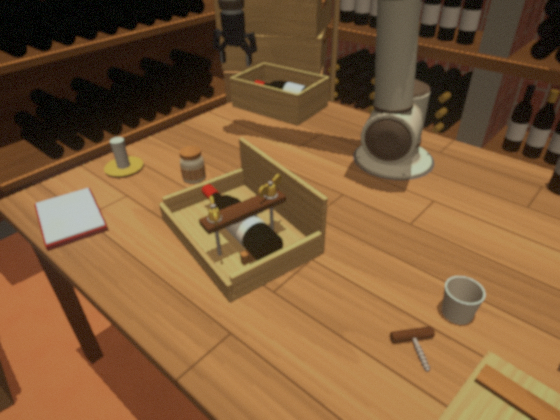

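View pics/t0.png

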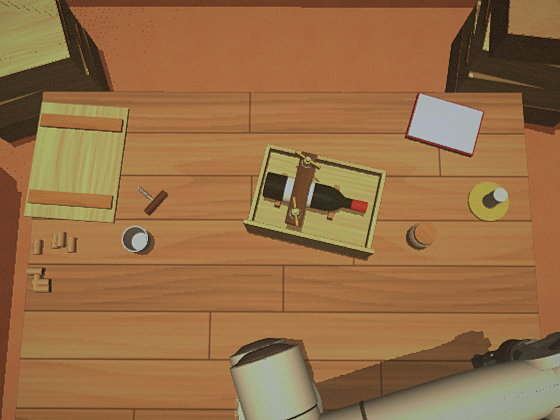

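Crate mid-table: the loose nut is near top-view (295,212) and the tight nut near (307,160). In the scene view the loose nut is at (270,187). I'll zoom in on both.

```bash
python3 - <<'E'
import cv2,numpy as np
a=cv2.imread('pics/s0.png')[165:235,190:310];b=cv2.imread('pics/t0.png')[140:240,240:340]
a=cv2.resize(a,None,fx=6,fy=6,interpolation=cv2.INTER_CUBIC)[:, :]
b=cv2.resize(b,None,fx=6,fy=6,interpolation=cv2.INTER_CUBIC)
cv2.imwrite('pics/ca.png',a);cv2.imwrite('pics/cb.png',b)
E
```

```text
(no output)
```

View pics/ca.png

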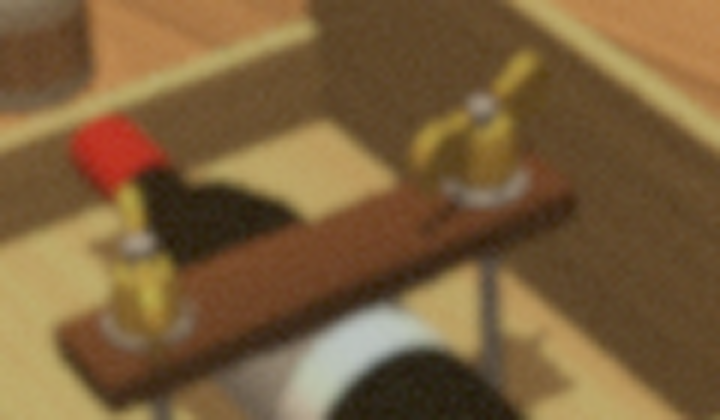

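View pics/cb.png

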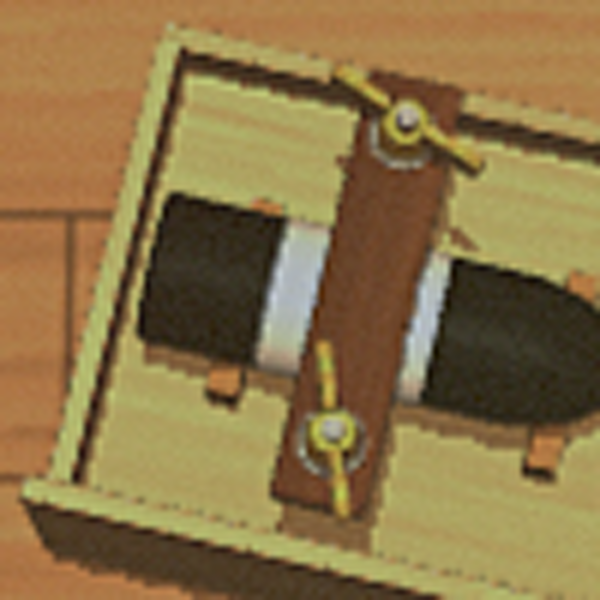

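The loose nut's stud tip is at top crop (335,430), its wings run (322,345) to (345,512), and in the scene crop the stud tip is at (482,107). The tight stud is at (407,120) and (140,243).

```bash
python3 - <<'E'
from h import *
T=lambda u,v:((u+.5)/6-.5+240,(v+.5)/6-.5+140)
S=lambda u,v:((u+.5)/6-.5+190,(v+.5)/6-.5+165)
L,e=tri(ray('top',*T(335,430)),ray('scene',*S(482,107)));print('loose stud top',L,e)
F,e2=tri(ray('top',*T(407,120)),ray('scene',*S(140,243)));print('far',F,e2,np.linalg.norm((F-L)[:2]))
d=(F-L)[:2];ya=np.arctan2(d[1],d[0]);print('crate yaw',ya,np.degrees(ya))
for z in(.152,.162):
  a=onz('top',*T(322,348),z);b=onz('top',*T(345,508),z)
  w=np.arctan2(a[1]-b[1],a[0]-b[0]);print(z,a,b,'wing ang rel',np.degrees(w-ya),np.hypot(*(a-b)[:2]))
# board top corners: left end inner/outer
for p in((25,490),(75,490),(440,597)):print(onz('top',*T(*p),.165))
print(cam('wrist')[0],-cam('wrist')[3].T@cam('wrist')[4],cam('wrist')[3][2])
E
```

```text
loose stud top [ 0.53761471 -0.04209152  0.16006691] [np.float64(0.00017656391471730307), np.float64(0.0001765639147173499)]
far [ 0.68284626 -0.07565548  0.16006617] [np.float64(0.0009004405817898626), np.float64(0.0009004405817899305)] 0.14905952456505814
crate yaw -0.22711908119428978 -13.01296479932187
0.152 [ 0.57693286 -0.03621821  0.152     ] [ 0.50317997 -0.04663997  0.152     ] wing ang rel 21.05597768181939 0.07448558694312743
0.162 [ 0.57484408 -0.03603875  0.162     ] [ 0.50159578 -0.04638921  0.162     ] wing ang rel 21.05597768181937 0.0739759811707143
[0.5087529  0.09709933 0.165     ]
[0.50883607 0.07468337 0.165     ]
[ 0.46114525 -0.08859753  0.165     ]
325.19226210127806 [ 0.25591691 -0.49315166  0.37226332] [-0.31080888 -0.10526444 -0.94462545]
```

```bash
cat >> h.py <<'E'
def shift(p,yaw_deg):
    s=r.state();ps=s['tcp_rot'][2];d=np.array(p)-s['position']
    c,n=np.cos(ps),np.sin(ps)
    return np.round([d[0]*c+d[1]*n,d[0]*n-d[1]*c,-d[2],-(yaw_deg-np.degrees(ps))],4)
E
python3 - <<'E'
from h import *
S=np.array([.5376,-.0421])
def pose(th,rho,off):
    a=np.radians(th);return S+rho*np.array([np.cos(a),np.sin(a)])+off*np.array([-np.sin(a),np.cos(a)])
p=pose(8,.035,.025);print(p,shift([*p,.25],98),shift([*p,.25],-82))
E
```

```text
[ 0.56878005 -0.01247224] [ 5.34700e-01 -3.55400e-01 -1.94000e-02 -7.92797e+01] [ 5.347000e-01 -3.554000e-01 -1.940000e-02  1.007203e+02]
```

Call:
drive_tool --commands '[0,0,-0.02,10,0,0,-0.02,10]' --hand 0

```text
t: 0.35
position: [0.1767, -0.5212, 0.2521]
tcp_rot: [3.14, -0.0, 0.153]
ft_force: [-0.2, 0.6, -0.3]
finger_gap: 0.603
finger_force: 0.0
```

```bash
python3 -c "
from h import *
s=r.state();print(s['t'],s['joint_pos'],s['position'],s['tcp_rot'],s['ft_force'])"
```

```text
0.35 [-1.24401562e+00  9.53944971e-02  2.25769251e-01  1.69965405e+00
  3.97100594e-05  1.74438049e+00] [ 0.17667703 -0.52124075  0.25213106] [ 3.14010528e+00 -3.01124988e-04  1.53196796e-01] [-0.18146885  0.60993376 -0.33360675]
```

```bash
python3 -c "
from h import *
print(shift([.5688,-.0125,.25],142.7))"
```

```text
[ 4.652000e-01 -4.429000e-01  2.100000e-03 -1.339225e+02]
```

Call:
drive_tool --commands '[0.035,-0.033,0,-9,0.07,-0.066,0,-18,0.105,-0.1,0,-27,0.14,-0.133,0,-36,0.175,-0.166,0,-45,0.21,-0.2,0,-54,0.245,-0.233,0,-63,0.28,-0.266,0,-72,0.315,-0.3,0,-81,0.35,-0.333,0,-90,0.385,-0.366,0,-99,0.42,-0.4,0,-108,0.45,-0.428,0,-117,0.465,-0.443,0,-126,0.465,-0.443,0,-134,0.465,-0.443,0,-134,0.465,-0.443,0,-134,0.465,-0.443,0,-134]'

```text
t: 2.6
position: [0.5688, -0.0128, 0.2513]
tcp_rot: [3.142, 0.0, 2.49]
ft_force: [-0.6, 0.8, 0.2]
finger_gap: -0.002
finger_force: 0.0
```

Call:
drive_tool --commands '[0,0,0,-10,0,0,0,-20,0,0,0,-30,0,0,0,-40,0,0,0,-50,0,0,0,-60,0,0,0,-70,0,0,0,-80,0,0,0,-90,0,0,0,-100,0,0,0,-110,0,0,0,-120,0,0,0,-130,0,0,0,-135,0,0,0,-135,0,0,0,-135,0,0,0,-135]'

```text
t: 4.72
position: [0.569, -0.0125, 0.2513]
tcp_rot: [-3.142, 0.0, -1.437]
ft_force: [0.7, 0.1, -0.1]
finger_gap: -0.0
finger_force: 0.0
```

```bash
python3 - <<'E'
from h import *
s=r.state();print(s['t'],s['joint_pos'],s['position'],s['tcp_rot'],s['ft_force'])
C=cam('wrist');im=save('wrist','w1')
np.savez('w1.npz',f=C[0],cx=C[1],cy=C[2],R=C[3],t=C[4])
print(proj('wrist',[.5376,-.0421,.162],C),proj('wrist',s['position'],C))
save('top','t1')
E
```

```text
4.725 [-2.20185316e-02  1.42585693e-01  2.75919455e-01  1.70410756e+00
  1.66874964e-05 -1.72627672e+00] [ 0.56896546 -0.01252505  0.25128513] [-3.14156781e+00  1.29967422e-05 -1.43733447e+00] [ 0.70716841  0.06278521 -0.11921187]
[325.42025046 188.733404  ] [277.57159358 281.37046024]
```

View pics/w1.png

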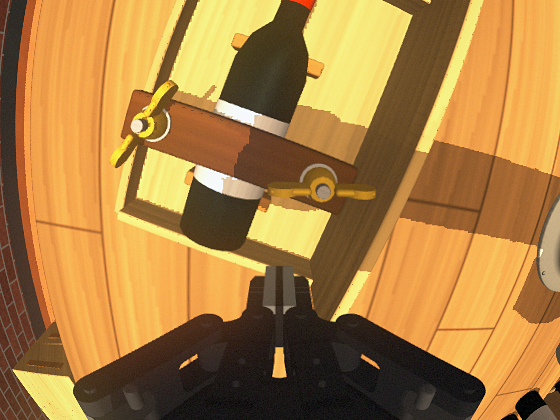

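The wrist picture shows the loose nut's stud tip at (323,190), with wings from (271,190) to (375,191). The shut fingertips are at (280,275).

```bash
python3 - <<'E'
from h import *
z=np.load('w1.npz');C=tuple(z[k] for k in('f','cx','cy','R','t'))
print('stud',onz('wrist',323.5,190,.162,C))
T=lambda u,v:((u+.5)/6-.5+240,(v+.5)/6-.5+140)
S=lambda u,v:((u+.5)/6-.5+190,(v+.5)/6-.5+165)
print(tri(ray('top',*T(335,430)),ray('scene',*S(482,107)),ray('wrist',323.5,190,C)))
print('far',onz('wrist',138,125,.162,C))
a=onz('wrist',271,191,.162,C);b=onz('wrist',375,192,.162,C);print(a,b,np.degrees(np.arctan2(*(a-b)[1::-1])),np.hypot(*(a-b)[:2]))
# brass mask line fit
im=cv2.cvtColor(cv2.imread('pics/w1.png'),cv2.COLOR_BGR2HSV)
m=cv2.inRange(im,(18,150,60),(32,255,255));m[:170]=0;m[215:]=0;m[:,:265]=0;m[:,385:]=0
for u in(275,285,295,350,360,370):
    v=np.where(m[:,u])[0];print(u,v.min() if len(v) else None,v.max() if len(v) else None)
E
```

```text
stud [ 0.53885391 -0.04094681  0.162     ]
(array([ 0.53812667, -0.04141145,  0.16061528]), [np.float64(0.0008915470333043153), np.float64(0.0003139820453861855), np.float64(0.0009227430662255604)])
far [ 0.68254195 -0.07366962  0.162     ]
[ 0.57707122 -0.0349262   0.162     ] [ 0.49930812 -0.04515208  0.162     ] 7.491433582463367 0.07843256869467864
275 182 196
285 183 208
295 183 195
350 184 201
360 184 199
370 177 199
```

Call:
drive_tool --commands '[0,0,0.03,0,0,0,0.06,0,0,0,0.09,0,0,0,0.1,0,0,0,0.1,0]'

```text
t: 5.45
position: [0.5688, -0.0125, 0.1513]
tcp_rot: [3.141, 0.0, -1.436]
ft_force: [0.6, 0.4, 0.1]
finger_gap: 0.001
finger_force: 0.0
```

Call:
drive_tool --commands '[0.003,0,0,0,0.006,0,0,0,0.009,0,0,0,0.009,0,0,0]'

```text
t: 5.95
position: [0.5703, -0.0217, 0.1515]
tcp_rot: [-3.141, -0.0, -1.436]
ft_force: [0.1, -0.9, -0.4]
finger_gap: 0.003
finger_force: 0.0
```

```bash
cat >> h.py <<'E'
def rotrows(c,phis):
    o=[]
    for f in phis:
        a=np.radians(f);R=np.array([[np.cos(a),-np.sin(a)],[np.sin(a),np.cos(a)]])
        p=np.array(c)-R@c;o+=[round(p[0],4),round(p[1],4),0,f]
    return o
S=np.array([.5382,-.0414])
def studtool():
    s=r.state();ps=s['tcp_rot'][2];d=S-s['position'][:2];c,n=np.cos(ps),np.sin(ps)
    return np.array([d[0]*c+d[1]*n,d[0]*n-d[1]*c])
E
python3 - <<'E'
from h import *
s=r.state();print(s['position'],s['tcp_rot'],s['ft_force'])
c=studtool();print(c,rotrows(c,range(5,50,5)))
E
```

```text
[ 0.57031427 -0.021696    0.15150791] [-3.14129533e+00 -2.68514731e-05 -1.43643078e+00] [ 0.12241895 -0.89911963 -0.41806077]
[0.01522432 0.03446439] [np.float64(0.0031), np.float64(-0.0012), 0, 5, np.float64(0.0062), np.float64(-0.0021), 0, 10, np.float64(0.0094), np.float64(-0.0028), 0, 15, np.float64(0.0127), np.float64(-0.0031), 0, 20, np.float64(0.016), np.float64(-0.0032), 0, 25, np.float64(0.0193), np.float64(-0.003), 0, 30, np.float64(0.0225), np.float64(-0.0025), 0, 35, np.float64(0.0257), np.float64(-0.0017), 0, 40, np.float64(0.0288), np.float64(-0.0007), 0, 45]
```

Call:
drive_tool --commands '[0.0031,-0.0012,0,5,0.0062,-0.0021,0,10,0.0094,-0.0028,0,15,0.0127,-0.0031,0,20,0.016,-0.0032,0,25,0.0193,-0.003,0,30,0.0225,-0.0025,0,35,0.0257,-0.0017,0,40,0.0257,-0.0017,0,40]'

```text
t: 7.08
position: [0.5753, -0.0467, 0.1513]
tcp_rot: [3.141, 0.0, -2.134]
ft_force: [-0.3, -0.6, 0.6]
finger_gap: 0.002
finger_force: 0.0
```

```bash
python3 - <<'E'
from h import *
s=r.state();print(s['t'],s['position'],s['tcp_rot'],s['ft_force'],s['moment'])
save('wrist','w2')
c=studtool();print(c);o=np.array(rotrows(c,range(7,127,7)),float).reshape(-1,4);print(o.tolist())
E
```

```text
7.075 [ 0.57529117 -0.04668154  0.15127109] [ 3.14146671e+00  3.53376821e-05 -2.13374138e+00] [-0.28504685 -0.5699246   0.57935042] [-0.01869897 -0.0678607   0.01064019]
[0.01531334 0.03421385]
[[0.0043, -0.0016, 0.0, 7.0], [0.0087, -0.0027, 0.0, 14.0], [0.0133, -0.0032, 0.0, 21.0], [0.0179, -0.0032, 0.0, 28.0], [0.0224, -0.0026, 0.0, 35.0], [0.0268, -0.0015, 0.0, 42.0], [0.0311, 0.0002, 0.0, 49.0], [0.0351, 0.0024, 0.0, 56.0], [0.0388, 0.005, 0.0, 63.0], [0.0422, 0.0081, 0.0, 70.0], [0.0452, 0.0116, 0.0, 77.0], [0.0477, 0.0154, 0.0, 84.0], [0.0498, 0.0195, 0.0, 91.0], [0.0513, 0.0238, 0.0, 98.0], [0.0523, 0.0283, 0.0, 105.0], [0.0528, 0.0328, 0.0, 112.0], [0.0527, 0.0374, 0.0, 119.0], [0.052, 0.0419, 0.0, 126.0]]
```

View pics/w2.png

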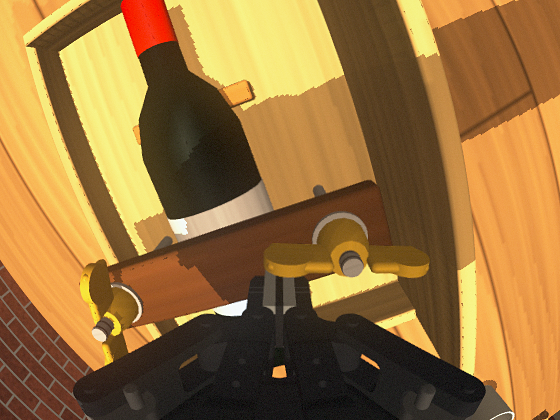

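The nut is turning with the tool: the fingertip meets the wing at (285,275) and the wings lie along the tool's y. I'll continue the stroke.

Call:
drive_tool --commands '[0.0043,-0.0016,0,7,0.0087,-0.0027,0,14,0.0133,-0.0032,0,21,0.0179,-0.0032,0,28,0.0224,-0.0026,0,35,0.0268,-0.0015,0,42,0.0311,0.0002,0,49,0.0351,0.0024,0,56,0.0388,0.005,0,63,0.0422,0.0081,0,70,0.0452,0.0116,0,77,0.0477,0.0154,0,84,0.0498,0.0195,0,91,0.0513,0.0238,0,98,0.0523,0.0283,0,105,0.0528,0.0328,0,112,0.0528,0.0328,0,112]'

```text
t: 9.25
position: [0.5193, -0.0736, 0.1514]
tcp_rot: [3.141, 0.0, 2.197]
ft_force: [-0.6, 0.3, 0.8]
finger_gap: 0.0
finger_force: 0.0
```

Call:
drive_tool --commands '[-0.004,0,0,0,-0.008,0,0,0,-0.012,0,-0.015,0,-0.012,0,-0.04,0,-0.012,0,-0.07,0,-0.012,0,-0.1,0,-0.012,0,-0.1,0]'

```text
t: 10.12
position: [0.5274, -0.0839, 0.2546]
tcp_rot: [3.138, 0.003, 2.195]
ft_force: [0.4, 0.5, -0.3]
finger_gap: 0.0
finger_force: 0.0
```

```bash
python3 - <<'E'
from h import *
s=r.state();print(s['t'],s['position'],s['tcp_rot'],s['joint_pos'],s['ft_force'])
save('wrist','w3');C=cam('wrist');np.savez('w3.npz',f=C[0],cx=C[1],cy=C[2],R=C[3],t=C[4])
print(studtool(),proj('wrist',[*S,.162],C))
E
```

```text
10.125 [ 0.52740305 -0.08386429  0.25457982] [3.13833826 0.00328357 2.19471969] [-1.57673019e-01  5.37590036e-02  1.86373870e-01  1.69878827e+00
 -3.81969349e-05  7.89194515e-01] [ 0.40393388  0.50155756 -0.33389109]
[0.02788791 0.03380141] [324.91166872 185.81759194]
```

View pics/w3.png

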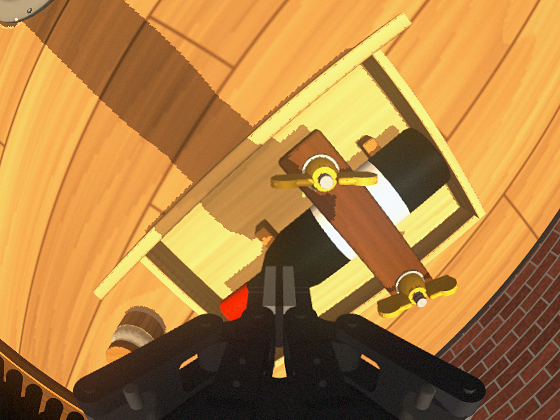

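After stroke 1 the stud tip is at (326,181) and the wings run (273,182) to (377,177). I'll measure the wing angle, then plan stroke 2 on the opposite wing with the tool's -x face.

```bash
python3 - <<'E'
from h import *
z=np.load('w3.npz');C=tuple(z[k] for k in('f','cx','cy','R','t'))
a=onz('wrist',377,178,.160,C);b=onz('wrist',273,182,.160,C);w=np.degrees(np.arctan2(*(a-b)[1::-1]))
print(a,b,'world',w,'q',w+13,onz('wrist',326,181,.162,C),onz('wrist',419,301,.162,C))
th=np.radians(w);p=S+.035*np.array([np.cos(th),np.sin(th)])+.025*np.array([-np.sin(th),np.cos(th)])
print(p,shift([*p,.2546],w+90))
E
```

```text
[ 0.56738046 -0.01275943  0.16      ] [ 0.50571541 -0.06199998  0.16      ] world 38.607932840633396 q 51.607932840633396 [ 0.53660076 -0.03802617  0.162     ] [ 0.67747244 -0.0724169   0.162     ]
[ 5.49950498e-01 -2.45750025e-05] [ 5.4600e-02  6.7500e-02 -1.8000e-03 -2.8649e+00]
```

Call:
drive_tool --commands '[0.027,0.034,0,-1.5,0.055,0.0675,0,-3,0.055,0.0675,0,-3,0.055,0.0675,0.04,-3,0.055,0.0675,0.08,-3,0.055,0.0675,0.1,-3,0.055,0.0675,0.103,-3,0.055,0.0675,0.103,-3]'

```text
t: 11.18
position: [0.5492, 0.0001, 0.1489]
tcp_rot: [3.141, 0.0, 2.246]
ft_force: [0.1, -0.6, -0.0]
finger_gap: -0.005
finger_force: 0.0
```

Call:
drive_tool --commands '[-0.003,0,0,0,-0.006,0,0,0,-0.009,0,0,0,-0.009,0,0,0]'

```text
t: 11.68
position: [0.5549, -0.0067, 0.1483]
tcp_rot: [3.142, 0.0, 2.246]
ft_force: [0.0, -0.3, -0.2]
finger_gap: 0.002
finger_force: 0.0
```

```bash
python3 - <<'E'
from h import *
s=r.state();print(s['t'],s['position'],s['tcp_rot'],s['ft_force'],s['moment'])
c=studtool();print(c);print(np.array(rotrows(c,range(5,50,5)),float).reshape(-1,4).tolist())
E
```

```text
11.675 [ 0.55492113 -0.00666646  0.14834629] [3.14151451e+00 8.05605823e-05 2.24644348e+00] [ 0.00960922 -0.25761883 -0.22831851] [-0.01686712  0.02751562  0.03156724]
[-0.01664523 -0.03476998]
[[-0.0031, 0.0013, 0.0, 5.0], [-0.0063, 0.0024, 0.0, 10.0], [-0.0096, 0.0031, 0.0, 15.0], [-0.0129, 0.0036, 0.0, 20.0], [-0.0163, 0.0038, 0.0, 25.0], [-0.0196, 0.0037, 0.0, 30.0], [-0.023, 0.0033, 0.0, 35.0], [-0.0262, 0.0026, 0.0, 40.0], [-0.0295, 0.0016, 0.0, 45.0]]
```

Call:
drive_tool --commands '[-0.0031,0.0013,0,5,-0.0063,0.0024,0,10,-0.0096,0.0031,0,15,-0.0129,0.0036,0,20,-0.0163,0.0038,0,25,-0.0196,0.0037,0,30,-0.023,0.0033,0,35,-0.0262,0.0026,0,40,-0.0262,0.0026,0,40]'

```text
t: 12.8
position: [0.5732, -0.0253, 0.1482]
tcp_rot: [-3.141, -0.0, 1.549]
ft_force: [-0.2, -0.3, 0.1]
finger_gap: 0.0
finger_force: 0.0
```

```bash
python3 - <<'E'
from h import *
s=r.state();print(s['t'],s['position'],s['tcp_rot'],s['ft_force'],s['moment'])
c=studtool();print(c);print(np.array(rotrows(c,range(1,15,1)),float).reshape(-1,4).tolist())
save('wrist','w4')
E
```

```text
12.8 [ 0.57315594 -0.02533434  0.14821477] [-3.14143464e+00 -3.05774899e-05  1.54897747e+00] [-0.22318746 -0.26935555  0.13381614] [-0.00819995  0.04014245  0.02722201]
[-0.01682448 -0.03459711]
[[-0.0006, 0.0003, 0.0, 1.0], [-0.0012, 0.0006, 0.0, 2.0], [-0.0018, 0.0008, 0.0, 3.0], [-0.0025, 0.0011, 0.0, 4.0], [-0.0031, 0.0013, 0.0, 5.0], [-0.0037, 0.0016, 0.0, 6.0], [-0.0043, 0.0018, 0.0, 7.0], [-0.005, 0.002, 0.0, 8.0], [-0.0056, 0.0022, 0.0, 9.0], [-0.0063, 0.0024, 0.0, 10.0], [-0.0069, 0.0026, 0.0, 11.0], [-0.0076, 0.0027, 0.0, 12.0], [-0.0082, 0.0029, 0.0, 13.0], [-0.0089, 0.003, 0.0, 14.0]]
```

View pics/w4.png

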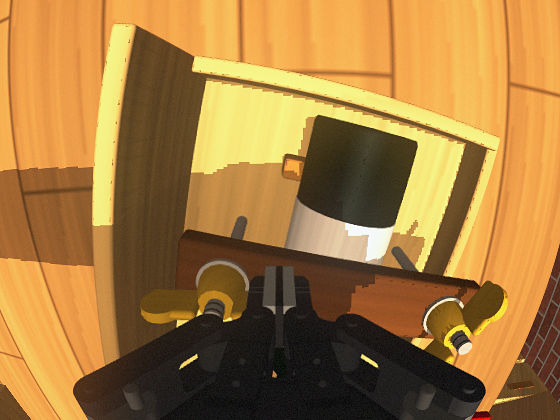

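The nut follows the tool again, about 12° from home, with its left wing at (145,305) to (200,300). I'll creep in and watch the force.

Call:
drive_tool --commands '[-0.0012,0.0006,0,2,-0.0025,0.0011,0,4,-0.0037,0.0016,0,6,-0.005,0.002,0,8,-0.005,0.002,0,8]'

```text
t: 13.48
position: [0.5751, -0.0305, 0.1483]
tcp_rot: [3.141, 0.0, 1.408]
ft_force: [0.2, 0.6, -0.4]
finger_gap: 0.001
finger_force: 0.0
```

Call:
drive_tool --commands '[-0.0006,0.0003,0,1,-0.0006,0.0003,0,1]'

```text
t: 13.72
position: [0.5753, -0.031, 0.1483]
tcp_rot: [3.142, -0.0, 1.391]
ft_force: [-0.2, -0.2, -0.4]
finger_gap: -0.0
finger_force: 0.2
```

Call:
drive_tool --commands '[-0.0006,0.0003,0,1,-0.0006,0.0003,0,1]'

```text
t: 13.98
position: [0.5754, -0.0316, 0.1483]
tcp_rot: [-3.142, 0.0, 1.374]
ft_force: [0.2, -0.5, -0.5]
finger_gap: 0.003
finger_force: 0.2
```

Call:
drive_tool --commands '[-0.0006,0.0003,0,1,-0.0006,0.0003,0,1]'

```text
t: 14.22
position: [0.5756, -0.0323, 0.1483]
tcp_rot: [-3.142, 0.0, 1.356]
ft_force: [-0.6, 0.7, 0.1]
finger_gap: -0.002
finger_force: 0.2
```

Call:
drive_tool --commands '[-0.0006,0.0003,0,1,-0.0006,0.0003,0,1]'

```text
t: 14.48
position: [0.5758, -0.033, 0.1483]
tcp_rot: [3.142, 0.0, 1.339]
ft_force: [-0.7, 0.3, 0.8]
finger_gap: 0.0
finger_force: 0.2
```

Call:
drive_tool --commands '[-0.0006,0.0003,0,1,-0.0006,0.0003,0,1]'

```text
t: 14.72
position: [0.5759, -0.0335, 0.1483]
tcp_rot: [-3.142, -0.0, 1.321]
ft_force: [-0.7, 0.9, -0.6]
finger_gap: 0.004
finger_force: 0.5
```

```bash
python3 - <<'E'
from h import *
s=r.state();print(s['t'],s['position'],s['tcp_rot'],s['ft_force'],s['moment'],studtool())
im=save('wrist','w5')
E
```

```text
14.725 [ 0.57592513 -0.03353084  0.14827815] [-3.14155536e+00 -1.45783533e-04  1.32125820e+00] [-0.72088103  0.94967224 -0.61132851] [ 0.28344912  0.08631565 -0.00308276] [-0.01694189 -0.03461331]
```

Call:
drive_tool --commands '[-0.0006,0.0003,0,1,-0.0006,0.0003,0,1]'

```text
t: 15.02
position: [0.5761, -0.0339, 0.1482]
tcp_rot: [-3.141, -0.001, 1.304]
ft_force: [0.8, 4.4, -1.1]
finger_gap: -0.001
finger_force: 1.9
```

Call:
drive_tool --commands '[-0.0006,0.0003,0,1,-0.0006,0.0003,0,1]'

```text
t: 15.28
position: [0.5763, -0.0342, 0.1483]
tcp_rot: [-3.141, -0.001, 1.287]
ft_force: [0.8, 6.4, 0.7]
finger_gap: 0.002
finger_force: 3.2
```

```bash
python3 - <<'E'
from h import *
s=r.state();print(s['t'],s['position'],s['tcp_rot'],s['ft_force'],s['moment'],studtool())
E
```

```text
15.275 [ 0.57625322 -0.03416915  0.14827519] [-3.14127763e+00 -1.36414172e-03  1.28667131e+00] [0.76245491 6.38392804 0.66833695] [ 1.33431488 -0.00430862  0.03494409] [-0.01760794 -0.03450063]
```

Force jumped to 6 N while the nut stopped advancing, so it is at the stop. Backing off and checking.

Call:
drive_tool --commands '[0.004,0,0,0,0.008,0,0,0,0.012,0,0,0,0.012,0,-0.03,0,0.012,0,-0.06,0,0.012,0,-0.09,0,0.012,0,-0.11,0,0.012,0,-0.11,0]'

```text
t: 16.27
position: [0.5802, -0.0234, 0.2597]
tcp_rot: [3.139, -0.0, 1.287]
ft_force: [0.5, -0.6, 0.0]
finger_gap: -0.002
finger_force: 0.0
```

```bash
python3 - <<'E'
from h import *
s=r.state();print(s['t'],s['position'],s['tcp_rot'],s['ft_force'])
C=cam('wrist');np.savez('w6.npz',f=C[0],cx=C[1],cy=C[2],R=C[3],t=C[4]);save('wrist','w6')
E
```

```text
16.275 [ 0.58019022 -0.0233554   0.25966231] [ 3.13896278e+00 -4.03332308e-04  1.28671625e+00] [ 0.54901561 -0.58683166  0.04274953]
```

View pics/w6.png

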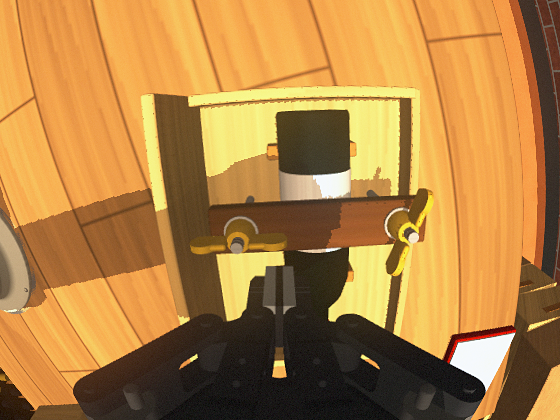

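The nut's wings run (192,245) to (287,241), and the stud tips are at (237,245) and (411,238), so the wings look parallel to the stud line. Checking numerically.

```bash
python3 - <<'E'
from h import *
z=np.load('w6.npz');C=tuple(z[k] for k in('f','cx','cy','R','t'))
g=lambda u,v,h:onz('wrist',u,v,h,C)[:2]
ang=lambda d:np.degrees(np.arctan2(d[1],d[0]))
a,b=g(192,245,.157),g(287,241,.157);s,f=g(237,245,.162),g(411,238,.162)
print(a,b,ang(b-a),np.hypot(*(b-a)),s,f,ang(f-s),np.hypot(*(f-s)))
# bar edges for crate direction (z .125): front edge & back edge
im=cv2.cvtColor(cv2.imread('pics/w6.png'),cv2.COLOR_BGR2HSV)
m=cv2.inRange(im,(0,90,40),(9,255,190))
P=[]
for u in range(290,380,10):
    v=np.where(m[185:260,u])[0];P.append(g(u,185+v.min(),.125))
P=np.array(P);d=cv2.fitLine(P.astype(np.float32),2,0,0,0)[:0] if 0 else P[-1]-P[0];print('bar',ang(np.linalg.svd(P-P.mean(0))[2][0]),P[0],P[-1])
E
```

```text
[ 0.50200763 -0.0278508 ] [ 0.57993198 -0.04624461] -13.28138654410295 0.08006582914231365 [ 0.54052635 -0.03624875] [ 0.68218956 -0.07236073] -14.300939127945759 0.1461935011031029Traceback (most recent call last):
  File "<stdin>", line 12, in <module>
    return umr_minimum(a, axis, None, out, keepdims, initial, where)
ValueError: zero-size array to reduction operation minimum which has no identity
```

Call:
drive_tool --commands '[0,0,-0.03,0,0,0,-0.06,0,0,0,-0.06,0,0,0,-0.06,0]'

```text
t: 16.82
position: [0.5795, -0.0233, 0.3166]
tcp_rot: [-3.14, 0.0, 1.287]
ft_force: [-0.0, -0.1, 0.1]
finger_gap: 0.002
finger_force: 0.0
```

```bash
python3 -c "
from h import *
print(r.close_job())"
```

```text
the job is handed in; nothing more can be done
None
```

The loose wing nut is home: two shut-finger strokes, never pinching, turned it clockwise until it met its stop at about 6 N, and its wings now lie within about 1° of the bar; the arm finished clear above the crate and I handed in the job at about 17 s.

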